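# Set the length stop of a rail cutter and feed the mounting rail up to it

### The job

Get the rail cutter ready to cut a 150 mm piece of mounting rail. Lift the length stop's release bar, hold it up while you slide the stop to the 150 mm notch (third from the cutter head), and let the bar drop so that the stop locks in that notch; then push the rail along its bed, through the head, until its end rests against the stop. Leave the lever and everything else on the table alone, and let go at the end.

Things in the scene. Friction and masses are not known exactly. Their poses are not given: they have to be found in the camera images.
- cutter: Rail cutter, fixed: grey base 180 x 460 x 12 mm with a bed along it. Origin on the table surface, on the bed's centre line; y = feed direction (head towards stop), x = across the bed, away from the robot, z up. In this frame (mm) the head is a block x -55..77, y -135..-84, top z 100 (lugs to z 141), astride the bed. The infeed bed starts at y -300, the outfeed bed ends at y 260.
- bed (a point): Infeed end of the bed: its top edge on the centre line, 24 mm above the table; axes as cutter. The rail lies on the bed between a back fence (18.5 mm to +x, 14 mm high) and a front lip (18.5 mm to -x, 6 mm high).
- blade (a point): Point of the cutting plane on the bed's top and centre line (cutter y = -100 mm); axes as cutter. Cut length = distance along y from here to stop_face.
- notch_150 (a point): The 150 mm notch, third from the head (centre of the slot's floor), in a toothed steel rack on the robot side of the bed (cutter x -90..-64 mm, tooth tips z 40.5). Eight slots 12 mm wide, 25 mm apart in y, for cuts of 100 to 275 mm. Teeth have pointed tops with 45 degree flanks: let down slowly, the pawl slides into the nearest slot unless dead on a tip. Stop is in this notch when bar is level with it in y.
- stop (a joint): Slide of the length stop, a dark steel carriage 82 x 60 mm, top z 75 mm. 0 at the 275 mm notch, grows (m) towards the head: cut length = 0.275 - value, so 0.125 is the 150 mm notch. Slides with under 1 N while the release bar is up; locked, with 1 mm play either way, when it is down. Starts locked in one of the notches 275 to 200 mm (value 0 to 0.075).
- stop_face (a point): Centre of the stop face (32 mm wide, z 27 to 62 mm; this point at z 33), looking along -y of the cutter, towards the head; axes as cutter.
- release (a joint): Hinge of the release bar (a steel bail on the stop), rad. 0: down, pawl fully in a notch. Above 0.21 (bar raised 28 mm) the pawl is clear of the teeth; end of travel 0.40 (50 mm). Hinge axis parallel to the cutter's y, at cutter x = 0, z = 80 mm, 130 mm behind the bar, so the bar rises on an arc of 130 mm radius. Spring and weight press the bar down with 3 to 5 N.
- bar (a point): Middle of the bail's round grip bar: 10 mm diameter, along the cutter's y, 58 mm free between its side arms; at cutter x = -130, z = 80 mm when down, 35 mm beyond the stop face in y. Free: 25 mm on both sides, 65 mm below (pinch it from above or hook it from below). Moves with the stop. x axis points from the bar to its hinge.
- rail: Mounting rail to be cut: perforated aluminium top-hat section, 35 mm wide, 15 mm high (crown 25 mm wide), 260 mm long, about 0.16 kg, crown up, loose in the bed with its leading end 15 to 45 mm through the cutting plane. Slides with about 1 N. Origin: centre of its underside; y along it in the feed direction.
- rail_end (a point): Centre of the rail's leading end face (towards the stop), 7.5 mm above the rail's underside; axes as rail.
- rail_tail (a point): Centre of the rail's trailing end face (infeed side), 7.5 mm above the rail's underside: where to push it along. Free space behind it.
- lever (a joint): The cutter's hand lever, rad: 0 raised as found, grows as pulled down. Pivot on top of the head at cutter x = 52, y = -110, z = 125 mm; 320 mm long, leaning 43 degrees away from the robot. Leave alone.
- offcut_long: Bystander: offcut of the rail, 90 mm long, on the table behind the cutter.
- offcut_short: Bystander: offcut of the rail, 45 mm long, on the table on the robot side of the head.
- file: Bystander: flat file with wooden handle, 230 mm long, on the robot side of the infeed bed.
- square: Bystander: try square 110 x 160 mm, flat on the table behind the infeed bed.
- screw_jar: Bystander: glass jar with metal lid, 64 mm diameter, 75 mm high.
- gearmotor: Bystander: small gear motor, 100 mm long, 36 mm high.
- wheel: Bystander: robot wheel lying flat, 68 mm diameter, 26 mm high.

How it is judged:
By the outcome, as a careful person would: the job done as asked, in the order asked, and still so for the second after the job is handed in, with the robot touching nothing.
It also fails if it takes over 59 s, if anything falls off the work surface, if the arm or the gripper's body presses on something with over 40 N, if the wrist force passes 120 N, or if a joint passes its speed limit or range.

### The arm

A 6-joint arm with a two-finger parallel gripper is mounted at the origin on the work surface. World frame = base frame: x ahead of the robot, y to its left, z up, the work surface at z = 0. Lengths are in mm, angles in rad, forces in N, time in s.
With the tool pointing down it reaches from about 275 to 1000 mm from the base axis. Payload 8.4 kg.
Tool frame: the origin (TCP) lies midway between the tips of the shut fingers; the grasp point (between the pads) lies 19 mm behind it; z points along the fingers, y is the direction in which the jaws open and shut (so a half turn about z gives the same grasp; the last joint's range is limited). The gripper opens to 85 mm and grips with 20 to 120 N. Pads are 22 mm wide; open, the fingers measure 114 mm over their backs; the gripper's body (76 mm by 85 mm) begins 54 mm behind the grasp point. The pads swing forward as they close: fully open they stand 13 mm farther back than shut.
Start: joints at [1.29, 0.353, 1.633, -0, 1.155, -0.002], TCP at [172, 600.869, 231.281] pointing down, gripper open.
Joint ranges: [-2.63, 2.63], [-0.92, 2.1], [0.06, 2.66], [-1.3, 4.44], [0, 2.69], [-3.02, 3.02]. Speed limits (rad/s): [2.22, 2.22, 2.79, 3.14, 3.14, 3.14].

### API

Orientations are given as [roll, pitch, yaw] about the fixed x, y, z axes, in that order (R = Rz(yaw) Ry(pitch) Rx(roll)).
In Python, from rig import r gives the robot as it stands. The module is installed in compiled form; this text tells all that it offers.
- The arm moves only by the tool drive_tool, never from a script. Its argument "moves" is a list of rows, each a list of 3 entries, a list of its own where there are three numbers: the closure, from 0 (fully open) to 1 (shut), then the shift along the tool's x, y, z in cm, then the turn about the tool's z in degrees. In form: [[claw, [dx, dy, dz], roll], ...]. A call has 1 to 12 rows; each row is the pose to reach, as a shift and turn from the pose measured when the call began, along the tool's axes at that moment; what a row does not reach only later rows make up. A row lasts 1/8 s, in which the tool goes at most 62.5 mm and 10.7 degrees, less where a joint would pass 70% of its speed; a pose out of reach is approached as far as the arm can. A call with a gripper value outside its range is refused whole. The fingers move at their own pace and stop on an object; "grip_force" is the grip in N (left out, the last holds). Time passes only in rows, so rows that repeat a pose let the fingers close. It gives the time, the measured TCP pose, the force and the opening at its end, in the units of the state.
- r.sense(): the state, without advancing time (a new reading comes with each control period).
- r.grab_frame(name): name is "scene" or "top"; returns a dict with "color" (400x640x3 uint8, red, green, blue), "fx", "fy", "cx", "cy" (pixels), "D" ([k1, k2, p1, p2, k3] as OpenCV has them; the pictures are not rectified), "pose" (4x4, takes a point from camera to world coordinates). Camera axes: x right, y up, looking along -z (the intrinsics and any distortion apply to the point x, -y, -z); pixel columns grow to the right and rows downward; lengths in mm; the calibration is good to about 2 mm. A picture is of the moment at which its call begins. There is no depth.
- r.sign_off(): hands the job in, once; it reports no verdict.
Trained networks look in the newest picture that a camera, given by its name, has taken for a name from the list of things; names that differ only in an ending like _2 or _b are one class to them, and where a whole thing is asked for, a point or a joint stands for the part that bears it (a point fixed in the world has none). Each returns a list of dicts, best first, with "score" (0 to 1); they miss things now and then, are a little off and sometimes report something else, mostly with a low value. They report only what shows in the picture. A call takes as long as a camera call.
- r.outline_of(thing, camera): "mask" (400x640 bool, what is visible of it) and "at" ([column, row] in pixels, amid what is visible of it).
- r.spot_point(thing, camera): "at" ([column, row] in pixels: a listed point, or the origin of a listed thing).
The state is a dict: "clock": time; "qpos": joint angles; "qvel": joint speeds; "joint_efforts": joint torques, N m; "eef_pos": TCP position; "tcp_rot": TCP orientation; "contact_force": force on the tool from outside, world axes, zero at the start; "wrist_torque": the same for the moment, N m; "opening": opening from 0.0 (shut) to 1.0 (fully open).
Only numpy, scipy, OpenCV 4.12 (cv2) and the standard library are available. Lean on these libraries where they do the work, as an engineer would, in place of code of your own. Each camera call takes 0.05 s, during which the arm holds its last target.

## Working session

There is one attempt and no reset: what is moved stays moved. The work goes in short steps, Python scripts to look and compute and a tool call to move; the robot and the scene stay as the last step left them, time stands still between calls to the robot, and variables do not carry over. Pictures are saved under pics/ and viewed, and the job is handed in when it is done.

Besides the shell and the picture viewer there is one more tool, called after "Request:" by a JSON object that holds its "method" and its "body", one argument or row to a line. drive_tool: Moves the arm, as the interface text tells. Its arguments: {"type":"object","properties":{"moves":{"type":"array"},"grip_force":{"type":"number"}},"required":["moves"]}

```bash
mkdir -p pics; cat > h.py <<'E'
import numpy as np, cv2
from rig import r
def save(n,f):
    cv2.imwrite(f'pics/{f}.png', cv2.cvtColor(n['color'],cv2.COLOR_RGB2BGR))
def K(f): return np.array([[f['fx'],0,f['cx']],[0,f['fy'],f['cy']],[0,0,1.]])
def ray(f,uv):
    p=cv2.undistortPoints(np.array([[uv]],float),K(f),np.array(f['D'],float))[0,0]
    T=np.array(f['pose']); d=T[:3,:3]@np.array([p[0],-p[1],-1.]); return T[:3,3],d/np.linalg.norm(d)
def atz(f,uv,z):
    o,d=ray(f,uv); return o+d*(z-o[2])/d[2]
def proj(f,P):
    T=np.array(f['pose']); c=T[:3,:3].T@(np.atleast_2d(P)-T[:3,3]).T; c=c*np.array([[1],[-1],[-1]])
    return cv2.projectPoints(c.T.reshape(-1,1,3).astype(float),np.zeros(3),np.zeros(3),K(f),np.array(f['D'],float))[0][:,0]
E
python3 - <<'E'
from h import *
print(r.sense())
for c in ('scene','top'):
    f=r.grab_frame(c); save(f,c+'0'); print(c,np.round(f['pose'],3).tolist(),f['fx'],f['cx'],f['cy'],f['D'])
    Z=dict(bed=24,blade=24,notch_150=24,stop_face=33,bar=80,rail_end=31.5,rail_tail=31.5,cutter=0,rail=24)
    for t,z in Z.items():
        for d in r.spot_point(t,c)[:2]: print(t,np.round(d['at'],1),round(d['score'],2),np.round(atz(f,d['at'],z),1))
print(r.sense()['clock'])
E
```

```text
{'clock': 0.0, 'qpos': array([ 1.28958974e+00,  3.53648643e-01,  1.63412183e+00, -4.44668624e-06,
        1.15519217e+00, -2.36718067e-03]), 'qvel': array([ 0.00115165, -0.00108437, -0.00088318,  0.0005262 ,  0.00013494,
        0.0009911 ]), 'joint_efforts': array([-1.80972864e-03, -6.05269074e+01, -3.42062330e+01, -2.34484205e-04,
        9.73709277e-03,  7.88036303e-08]), 'eef_pos': array([171.87728061, 600.41707639, 230.56663377]), 'tcp_rot': array([-3.14022266e+00,  8.22664635e-07,  2.86275505e+00]), 'contact_force': array([-0.14864166,  0.21517767, -0.9675643 ]), 'wrist_torque': array([ 0.05309737, -0.01499615, -0.02778816]), 'opening': 1.0016974309866362}
scene [[-0.255, -0.598, 0.76, 1446.795], [0.967, -0.142, 0.213, 293.495], [-0.02, 0.789, 0.614, 870.108], [0.0, 0.0, 0.0, 1.0]] 457.84130860482975 319.1704549913545 200.27755115619365 [-0.12269702  0.          0.          0.          0.        ]
bed [224.8 233.3] 0.63 [ 604.5 -217.9   24. ]
bed [357.  301.4] 0.53 [753.  185.4  24. ]
blade [293.6 239. ] 0.76 [581.  -24.1  24. ]
notch_150 [363.7 233.5] 0.76 [514.5 157.1  24. ]

[... 526 characters left out ...]
021, 49.574], [0.023, 0.157, 0.987, 1245.947], [0.0, 0.0, 0.0, 1.0]] 449.287213307522 313.73774804118835 197.46198187824584 [-0.04449417  0.          0.          0.          0.        ]
bed [395.5 171.3] 0.65 [ 611.  -203.8   24. ]
blade [329.5 174.2] 0.82 [599.7 -19.   24. ]
blade [324.4 230.9] 0.6 [441.8  -5.9  24. ]
notch_150 [262.3 212.2] 0.93 [490.8 164.4  24. ]
stop_face [248.1 180. ] 0.63 [578.1 205.   33. ]
bar [232.1 227.9] 0.7 [441.7 236.2  80. ]
rail_end [309.6 175.5] 0.65 [593.6  36.4  31.5]
rail_tail [406.1 171.9] 0.96 [ 608.1 -231.9   31.5]
cutter [292.9 178.6] 0.68 [590.5  83.1   0. ]
cutter [313.6 177.1] 0.28 [595.8  24.7   0. ]
rail [357.6 175.6] 0.88 [597.  -97.3  24. ]
1.0
```

View pictures.

View pics/scene0.png

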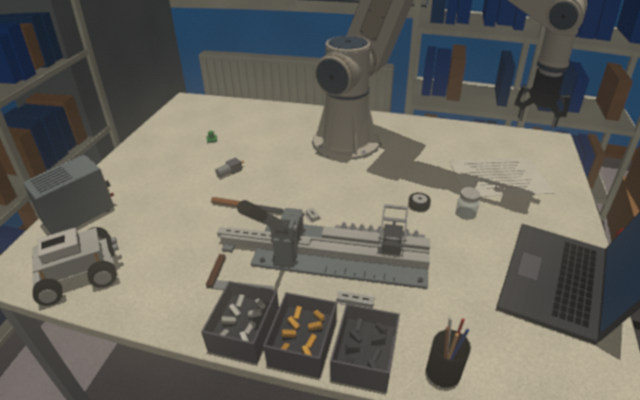

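View pics/top0.png

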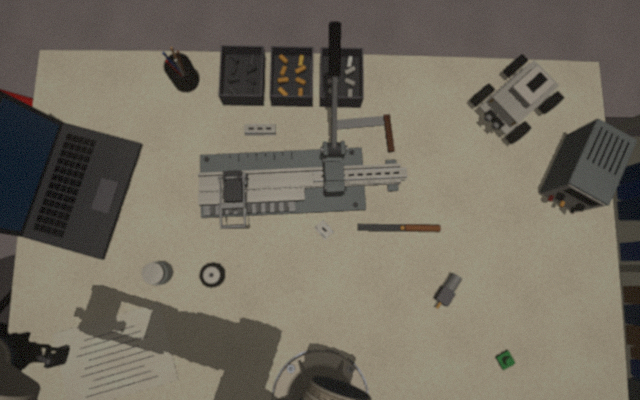

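```bash
python3 - <<'E'
from h import *
a=cv2.imread('pics/top0.png')[130:240,190:420]; cv2.imwrite('pics/topc.png',cv2.resize(a,None,fx=3.45,fy=3.45,interpolation=cv2.INTER_CUBIC))
a=cv2.imread('pics/scene0.png')[190:310,205:440]; cv2.imwrite('pics/scenec.png',cv2.resize(a,None,fx=3.4,fy=3.4,interpolation=cv2.INTER_CUBIC))
E
```

```text
(no output)
```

View pics/topc.png

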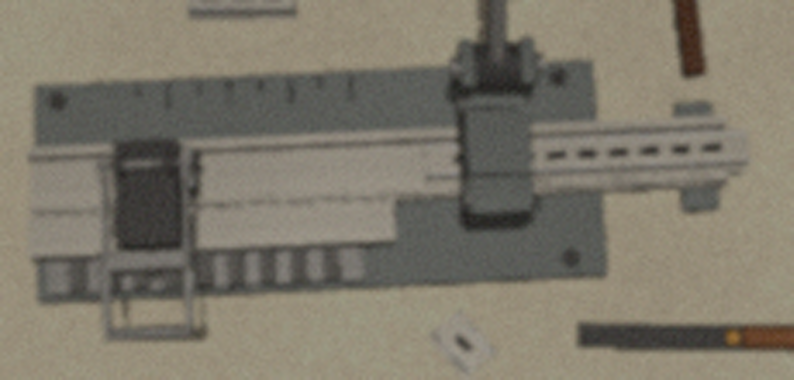

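View pics/scenec.png

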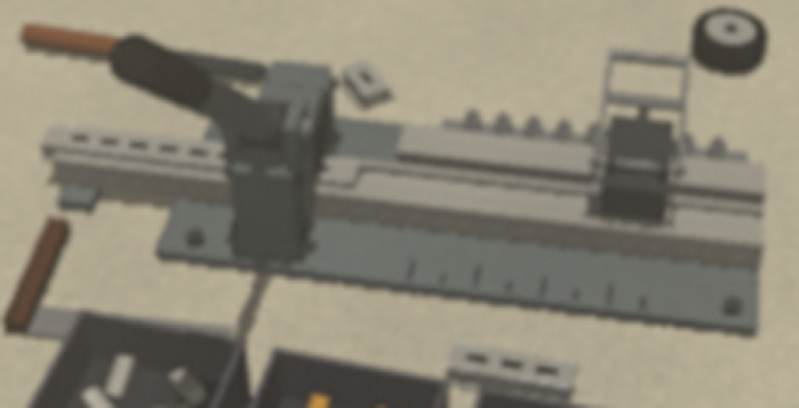

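```bash
cat > fit.py <<'E'
from h import *
from scipy.optimize import least_squares
ft=r.grab_frame('top'); fs=r.grab_frame('scene')
t=lambda x,y:(x/3.45+190-.35,y/3.45+130-.35)
s=lambda x,y:(x/3.4+205-.35,y/3.4+190-.35)
# (frame, pix, cutter point with y maybe ('lo'/'hi'))
F=[(ft,t(36,87),(90,'hi',12)),(ft,t(592,61),(90,'lo',12)),(ft,t(606,276),(-90,'lo',12)),(ft,t(38,302),(-90,'hi',12)),
(fs,s(757,333),(90,'hi',12)),(fs,s(158,257),(90,'lo',12)),
(ft,t(530,210),(-55,-135,100)),(ft,t(466,212),(-55,-84,100))]
def res(p):
    c,n=np.cos(p[2]),np.sin(p[2]); out=[]
    for f,uv,q in F:
        y={'lo':p[3],'hi':p[3]+460}.get(q[1],q[1]) 
        P=[p[0]+c*q[0]-n*y,p[1]+n*q[0]+c*y,q[2]]
        out.append((proj(f,P)[0]-uv))
    return np.array(out)
o=least_squares(lambda p:res(p).ravel(),[590,83,0.05,-200],loss='soft_l1',x_scale=[10,10,.1,10])
p=o.x
if __name__=='__main__':
    print(p,np.round(res(p),1).tolist())
    c,n=np.cos(p[2]),np.sin(p[2]); R=np.array([[c,-n],[n,c]])
    def inv(P): return R.T@(np.array(P)[:2]-p[:2])
    for nme,z in dict(bed=24,blade=24,notch_150=28,stop_face=33,bar=80,rail_end=31.5,rail_tail=31.5,rail=24).items():
        for f,cam in ((ft,'top'),(fs,'scene')):
            d=r.spot_point(nme,cam)
            if d: print(nme,cam,round(d[0]['score'],2),np.round(inv(atz(f,d[0]['at'],z)),1))
    for nme,q in (('barL',t(110,331)),('barR',t(190,331))): print(nme,np.round(inv(atz(ft,q,80)),1))
    for nme,q in (('barL',s(610,52)),('barR',s(688,62))): print('s',nme,np.round(inv(atz(fs,q,80)),1))
    # overlays
    for f,nm in ((ft,'top'),(fs,'scene')):
        im=cv2.resize(cv2.cvtColor(f['color'],cv2.COLOR_RGB2BGR),None,fx=4,fy=4,interpolation=cv2.INTER_CUBIC)
        for q in [(0,-300,24),(0,-100,24),(-77,85,28),(90,p[3],12),(-90,p[3],12),(90,p[3]+460,12),(-90,p[3]+460,12),(-55,-135,100),(77,-135,100),(77,-84,100),(-55,-84,100),(0,260,24),(18.5,-300,38),(18.5,260,38)]+[(-130,210-25*k,80) for k in range(4)]+[(-77,210-25*k,40.5) for k in range(8)]:
            P=[*(p[:2]+R@np.array(q[:2])),q[2]]; uv=proj(f,P)[0]*4+1.5
            cv2.circle(im,tuple(int(v) for v in uv),3,(0,0,255),-1)
        im=im[520:960,760:1680] if nm=='top' else im[760:1240,820:1760]
        im=cv2.resize(im,(798,int(im.shape[0]*798/im.shape[1]))); cv2.imwrite(f'pics/ov_{nm}.png',im)
E
python3 fit.py
```

```text
[ 5.83842629e+02  8.61274117e+01  6.69913417e-02 -2.03330097e+02] [[-0.9, -1.4], [0.4, -1.9], [1.1, -1.5], [-0.5, -0.3], [1.9, -1.0], [-0.9, -1.4], [0.6, 1.1], [-0.5, 1.5]]
bed top 0.67 [-242.8  232.2]
bed scene 0.59 [   7.1 -193.2]
blade top 0.8 [  16.7 -102.8]
blade scene 0.77 [  -8.8 -106.1]
notch_150 top 0.92 [-73.8  79.6]
notch_150 scene 0.81 [-54.9  75. ]
stop_face top 0.74 [ -5.7 121.5]
stop_face scene 0.75 [  13.4 -298. ]
bar top 0.95 [-125.7  151.6]
bar scene 0.54 [-111.7  146.6]
rail_end top 0.56 [ -0.7 -57.4]
rail_end scene 0.98 [  7.6 -61.5]
rail_tail top 0.76 [   1.1 -321. ]
rail_tail scene 0.8 [  -4.7 -322.1]
rail top 0.8 [  -0.8 -183.2]
rail scene 0.79 [   1.  -193.3]
barL [-124.3  186.5]
barR [-127.5  126.4]
s barL [-128.9  122.4]
s barR [-126.3  185.8]
```

```bash
sed -i "s/P=\[p\[0\]+c\*q\[0\]-n\*y,p\[1\]+n\*q\[0\]+c\*y,q\[2\]\]/x=q[0]+(p[4] if abs(q[0])==90 else 0); P=[p[0]+c*x-n*y,p[1]+n*x+c*y,q[2]]/; s/\[590,83,0.05,-200\]/[590,83,0.05,-200,0]/; s/\[10,10,.1,10\]/[10,10,.1,10,10]/; s/(±90/(/" fit.py; python3 fit.py
```

```text
[ 5.88065446e+02  8.59601229e+01  6.00222992e-02 -2.02922459e+02
 -6.79897567e+00] [[-0.7, -1.1], [0.7, -0.5], [0.9, -0.1], [-0.7, -0.0], [1.6, -1.3], [-0.7, -2.5], [0.5, -0.2], [-0.5, 0.1]]
bed top 0.7 [  -0.4 -300.3]
bed scene 0.8 [  -3.6 -297. ]
blade top 0.74 [   4.6 -103.2]
blade scene 0.73 [   4.8 -104.9]
notch_150 top 0.91 [-83.1  87.6]
stop_face top 0.69 [1.000e-01 1.271e+02]
stop_face scene 0.87 [ -3.3 123.4]
bar top 0.73 [-132.3  156.4]
bar scene 0.49 [-128.   161.4]
rail_end top 0.95 [ -0.5 -54.7]
rail_end scene 0.62 [ -4.1 -63.3]
rail_tail top 0.88 [  -5.  -317.7]
rail_tail scene 0.78 [  -4.2 -328.2]
rail top 0.64 [ 114.2 -280.3]
rail scene 0.81 [   0.  -189.5]
barL [-129.8  186. ]
barR [-132.6  126. ]
s barL [-133.9  122. ]
s barR [-131.8  185.3]
```

View pics/ov_top.png

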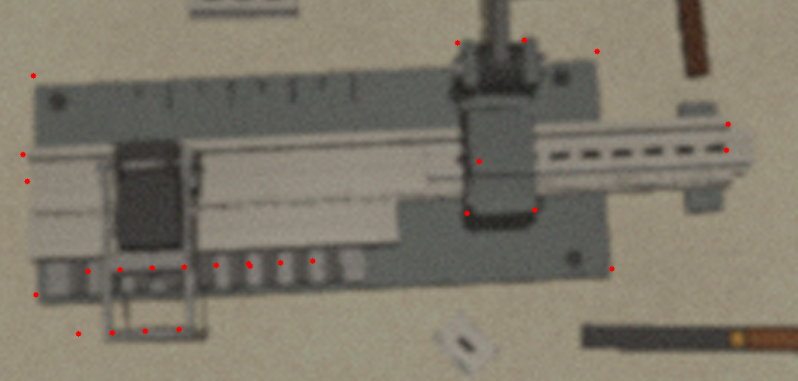

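View pics/ov_scene.png

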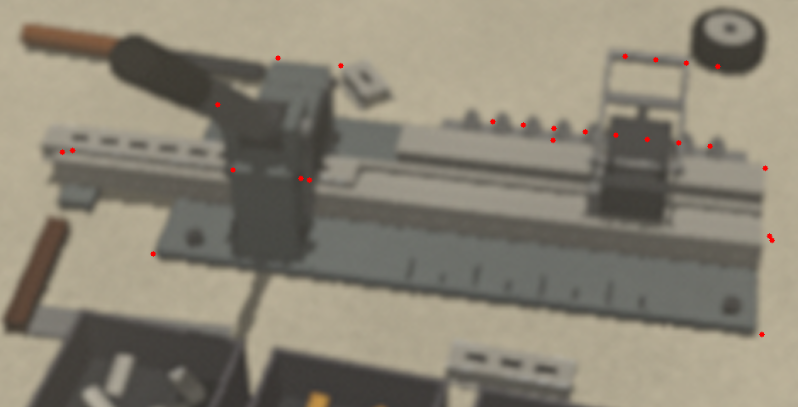

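```bash
cat >> h.py <<'E'
from scipy.spatial.transform import Rotation as Rn
def cut2w(p,q):
    c,n=np.cos(p[2]),np.sin(p[2]); return np.array([p[0]+c*q[0]-n*q[1],p[1]+n*q[0]+c*q[1],q[2]])
def delta(W,ang=None):
    """ang: wanted world heading of tool y (mod pi)"""
    s=r.sense(); R=Rn.from_euler('xyz',s['tcp_rot']).as_matrix()
    d=R.T@(np.array(W)-s['eef_pos'])/10; out=[np.round(d,2)]
    if ang is not None:
        a=np.arctan2(R[1,1],R[0,1]); e=(ang-a+np.pi/2)%np.pi-np.pi/2; out.append(round(-np.degrees(e),1))
    print('t',s['clock'],'tcp',np.round(s['eef_pos'],1),'rot',np.round(s['tcp_rot'],3),'q6',round(s['qpos'][5],2),'F',np.round(s['contact_force'],1),'open',round(s['opening'],3),'delta',out)
E
python3 - <<'E'
from h import *
p=np.array([588.07,85.96,.0600])
f=r.grab_frame('top')
print(cut2w(p,(-130,160,80)))
t=lambda x,y:(x/3.45+190-.35,y/3.45+130-.35)
a=[atz(f,t(110,331),80),atz(f,t(190,331),80)]; print(a,np.mean(a,0))
W=cut2w(p,(-131,158,150)); print(W); delta(W,.06)
E
```

```text
[448.70968877 237.87676555  80.        ]
[array([447.31849581, 263.87534614,  80.        ]), array([448.15880929, 203.73707864,  80.        ])] [447.73865255 233.80621239  80.        ]
[447.83141624 235.82040046 150.        ]
t 2.85 tcp [172.  600.9 231.3] rot [-3.142  0.     2.863] q6 -0.0 F [-0.2 -0.4  0.5] open 1.002 delta [array([-36.56, -27.51,   8.13]), np.float64(70.6)]
```

Request:
{"method": "drive_tool", "body": {
  "moves": [
    [0.7,[-4.5,-3.4,0.5],8],
    [0.7,[-9,-6.8,1.5],16],
    [0.7,[-13.5,-10.2,2.5],24],
    [0.7,[-18,-13.6,3.5],32],
    [0.7,[-22.5,-17,4.5],40],
    [0.7,[-27,-20.4,5.5],48],
    [0.7,[-31,-23.8,6.5],56],
    [0.7,[-34.5,-26,7.3],63],
    [0.7,[-36.6,-27.5,8.1],70.6],
    [0.7,[-36.6,-27.5,8.1],70.6],
    [0.7,[-36.6,-27.5,8.1],70.6],
    [0.7,[-36.6,-27.5,8.1],70.6]
  ],
  "grip_force": 40
}}

```text
clock: 4.35
eef_pos: [447.8, 236.6, 150.6]
tcp_rot: [3.141, -0.0, 1.633]
contact_force: [-0.6, -0.7, 0.1]
opening: 0.301
```

```bash
python3 - <<'E'
from h import *
p=np.array([588.07,85.96,.0600])
delta(cut2w(p,(-131,158,64)),.06)
for c in ('top','scene'):
    f=r.grab_frame(c); im=cv2.cvtColor(f['color'],cv2.COLOR_RGB2BGR)
    u=proj(f,cut2w(p,(-131,158,80)))[0]; x,y=int(u[0]),int(u[1]); print(u)
    cv2.imwrite(f'pics/a_{c}.png',cv2.resize(im[y-50:y+50,x-65:x+65],None,fx=6,fy=6,interpolation=cv2.INTER_CUBIC))
E
```

```text
t 4.35 tcp [447.8 236.6 150.6] rot [ 3.141 -0.     1.633] q6 0.42 F [-0.6 -0.7  0.1] open 0.301 delta [array([-0.08, -0.  ,  8.66]), np.float64(0.1)]
[232.35294484 225.54644025]
[397.03291714 206.99325887]
```

View pics/a_top.png

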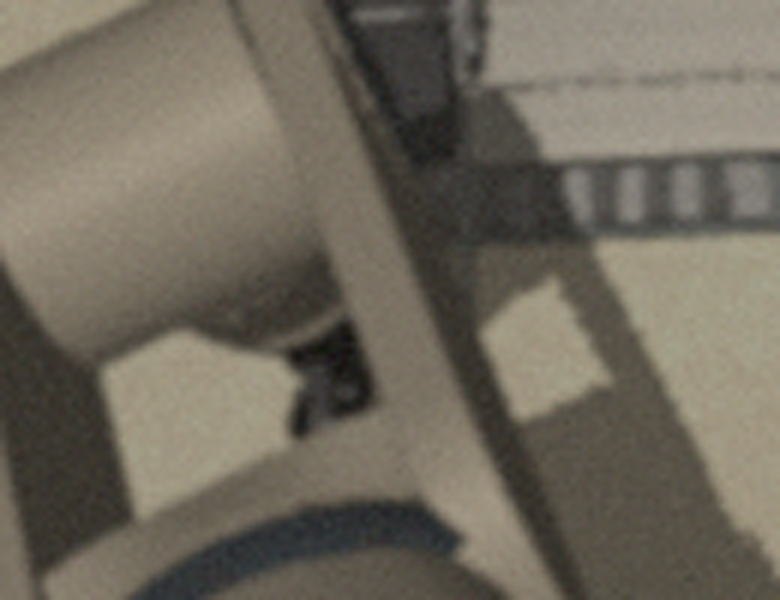

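View pics/a_scene.png

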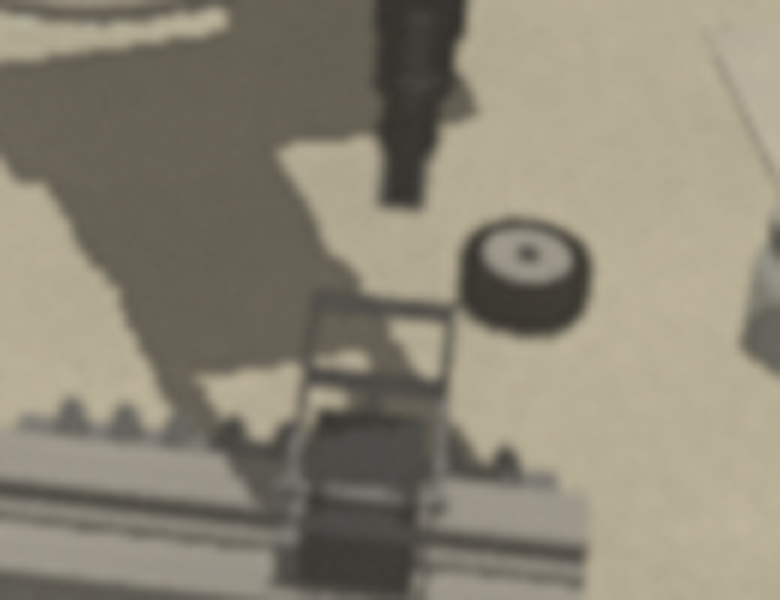

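Request:
{"method": "drive_tool", "body": {
  "moves": [
    [0.7,[-0.1,0,2],0],
    [0.7,[-0.1,0,4],0],
    [0.7,[-0.1,0,5],0],
    [0.7,[-0.1,0,6],0],
    [0.7,[-0.1,0,7],0],
    [0.7,[-0.1,0,8],0],
    [0.7,[-0.1,0,8.7],0],
    [0.7,[-0.1,0,8.7],0]
  ]
}}

```text
clock: 5.45
eef_pos: [447.6, 235.4, 63.0]
tcp_rot: [-3.141, 0.0, 1.633]
contact_force: [-0.7, -0.6, 0.1]
opening: 0.302
```

```bash
python3 - <<'E'
from h import *
p=np.array([588.07,85.96,.0600])
delta(cut2w(p,(-131,158,64)),.06)
f=r.grab_frame('scene'); im=cv2.cvtColor(f['color'],cv2.COLOR_RGB2BGR)
cv2.imwrite(f'pics/b.png',cv2.resize(im[157:257,332:462],None,fx=6,fy=6,interpolation=cv2.INTER_CUBIC))
E
```

```text
t 5.45 tcp [447.6 235.4  63. ] rot [-3.141  0.     1.633] q6 0.42 F [-0.7 -0.6  0.1] open 0.302 delta [array([ 0.04,  0.02, -0.1 ]), np.float64(0.1)]
```

View pics/b.png

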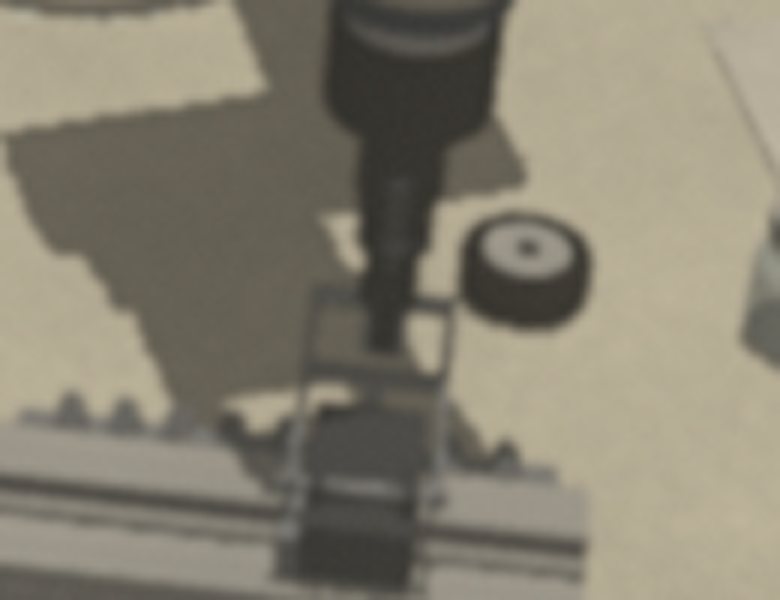

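Request:
{"method": "drive_tool", "body": {
  "moves": [
    [1,[0,0,0.2],0],
    [1,[0,0,0.2],0],
    [1,[0,0,0.2],0],
    [1,[0,0,0.2],0],
    [1,[0,0,0.2],0]
  ],
  "grip_force": 40
}}

```text
clock: 6.12
eef_pos: [446.5, 235.1, 61.8]
tcp_rot: [-3.139, 0.0, 1.632]
contact_force: [-7.3, -0.8, 9.1]
opening: 0.103
```

Request:
{"method": "drive_tool", "body": {
  "moves": [
    [1,[0,0.02,-0.7],0],
    [1,[0,0.1,-1.4],0],
    [1,[0,0.2,-2.1],0],
    [1,[0,0.3,-2.8],0],
    [1,[0,0.45,-3.4],0],
    [1,[0,0.57,-3.8],0],
    [1,[0,0.57,-3.8],0],
    [1,[0,0.57,-3.8],0]
  ]
}}

```text
clock: 7.12
eef_pos: [451.5, 235.3, 99.7]
tcp_rot: [-3.138, 0.001, 1.632]
contact_force: [-5.0, 1.1, -4.2]
opening: 0.099
```

```bash
python3 - <<'E'
from h import *
p=np.array([588.07,85.96,.0600])
delta(cut2w(p,(-125,83,100)),.06)
f=r.grab_frame('scene'); im=cv2.cvtColor(f['color'],cv2.COLOR_RGB2BGR)
cv2.imwrite(f'pics/c.png',cv2.resize(im[157:257,332:462],None,fx=6,fy=6,interpolation=cv2.INTER_CUBIC))
E
```

```text
t 7.125 tcp [451.5 235.3  99.7] rot [-3.138e+00  1.000e-03  1.632e+00] q6 0.41 F [-5.   1.1 -4.2] open 0.099 delta [array([-7.42,  0.22, -0.02]), np.float64(0.1)]
```

View pics/c.png

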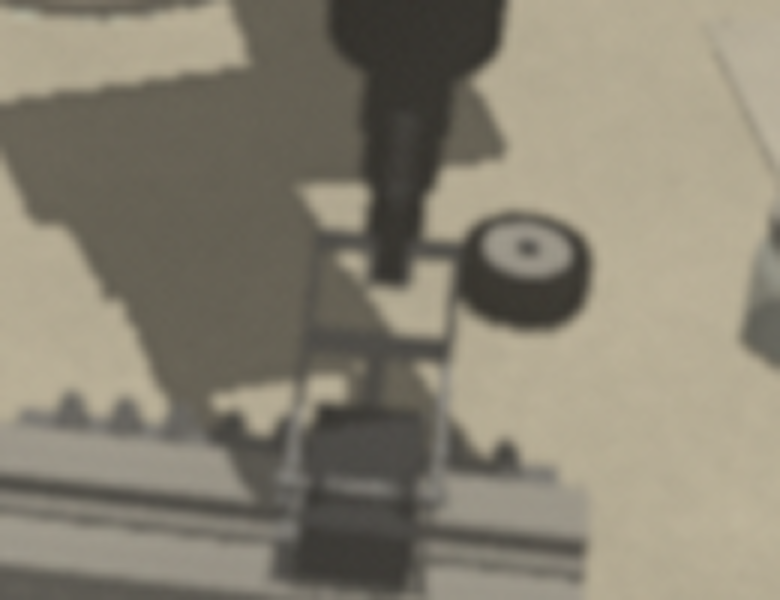

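Request:
{"method": "drive_tool", "body": {
  "moves": [
    [1,[-0.4,0,0],0],
    [1,[-1.2,0,0],0],
    [1,[-2,0,0],0],
    [1,[-2.8,0,0],0],
    [1,[-3.6,0,0],0],
    [1,[-4.4,0,0],0],
    [1,[-5.2,0,0],0],
    [1,[-6,0,0],0],
    [1,[-6.8,0,0],0],
    [1,[-7.3,0,0],0],
    [1,[-7.5,0,0],0],
    [1,[-7.5,0,0],0]
  ]
}}

```text
clock: 8.68
eef_pos: [456.2, 160.3, 99.8]
tcp_rot: [-3.138, 0.001, 1.632]
contact_force: [-1.8, -0.2, -5.5]
opening: 0.099
```

```bash
python3 - <<'E'
from h import *
p=np.array([588.07,85.96,.0600])
delta(cut2w(p,(-125,83,100)),.06)
for c in ('scene','top'):
  f=r.grab_frame(c); im=cv2.cvtColor(f['color'],cv2.COLOR_RGB2BGR)
  x,y=(330,165) if c=='scene' else (200,150)
  cv2.imwrite(f'pics/d_{c}.png',cv2.resize(im[y:y+100,x-30:x+100],None,fx=6,fy=6,interpolation=cv2.INTER_CUBIC))
  for n,z in (('bar',118),('stop_face',33),('notch_150',28)):
    for d in r.spot_point(n,c)[:1]: print(c,n,d['score'],np.round(atz(f,d['at'],z)))
E
```

```text
t 8.675 tcp [456.2 160.3  99.8] rot [-3.138e+00  1.000e-03  1.632e+00] q6 0.27 F [-1.8 -0.2 -5.5] open 0.099 delta [array([ 0.09,  0.21, -0.02]), np.float64(0.1)]
scene bar 0.81 [453. 154. 118.]
scene stop_face 0.56 [582. 131.  33.]
scene notch_150 0.58 [511. 157.  28.]
top stop_face 0.5 [585. 137.  33.]
```

View pics/d_scene.png

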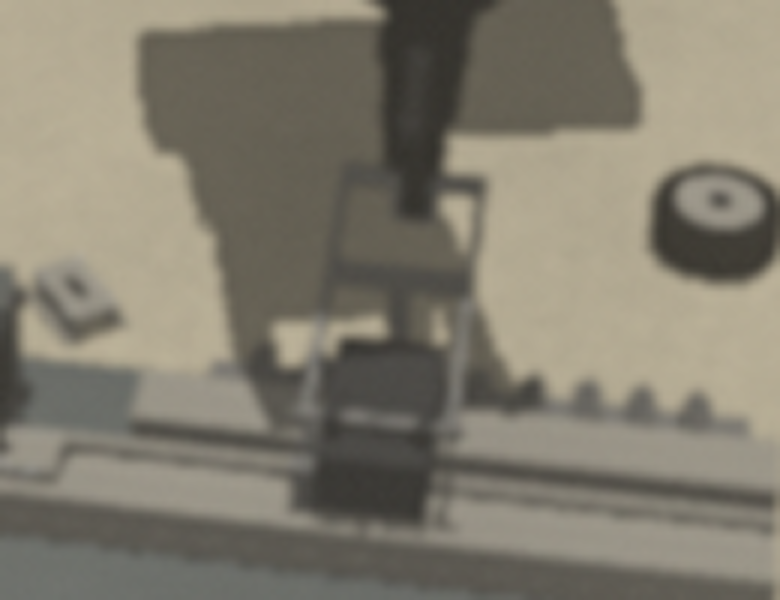

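View pics/d_top.png

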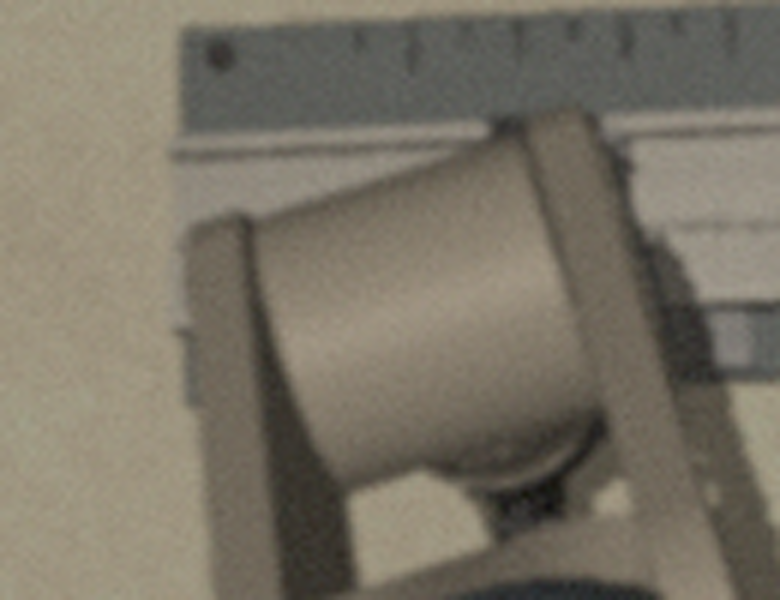

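Request:
{"method": "drive_tool", "body": {
  "moves": [
    [1,[0,-0.12,-0.0],0],
    [1,[0,-0.12,0.4],0],
    [1,[0,-0.2,0.8],0],
    [1,[0,-0.28,1.2],0],
    [1,[0,-0.35,1.6],0],
    [1,[0,-0.41,2.0],0],
    [1,[0,-0.46,2.4],0],
    [1,[0,-0.5,2.8],0],
    [1,[0,-0.54,3.2],0],
    [1,[0,-0.56,3.6],0],
    [1,[0,-0.57,3.85],0],
    [1,[0,-0.57,3.85],0]
  ]
}}

```text
clock: 10.58
eef_pos: [451.2, 160.6, 62.9]
tcp_rot: [-3.139, 0.0, 1.632]
contact_force: [-4.2, -0.3, 25.6]
opening: 0.101
```

```bash
python3 - <<'E'
from h import *
p=np.array([588.07,85.96,.0600])
delta(cut2w(p,(-125,83,100)),.06)
E
```

```text
t 10.575 tcp [451.2 160.6  62.9] rot [-3.139  0.     1.632] q6 0.28 F [-4.2 -0.3 25.6] open 0.101 delta [array([ 0.03,  0.71, -3.71]), np.float64(0.1)]
```

Request:
{"method": "drive_tool", "body": {
  "moves": [
    [1,[0,0,-0.1],0],
    [0.9,[0,0,-0.1],0],
    [0.8,[0,0,-0.1],0],
    [0.7,[0,0,-0.1],0],
    [0.7,[0,0,-0.1],0],
    [0.7,[0,0,-0.1],0]
  ]
}}

```text
clock: 11.32
eef_pos: [451.1, 160.5, 63.8]
tcp_rot: [-3.139, 0.0, 1.632]
contact_force: [0.4, -0.9, -0.5]
opening: 0.299
```

```bash
python3 - <<'E'
from h import *
p=np.array([588.07,85.96,.0600])
delta(cut2w(p,(-125,83,100)),.06)
f=r.grab_frame('scene'); im=cv2.cvtColor(f['color'],cv2.COLOR_RGB2BGR)
cv2.imwrite(f'pics/e.png',cv2.resize(im[165:265,300:430],None,fx=6,fy=6,interpolation=cv2.INTER_CUBIC))
E
```

```text
t 11.325 tcp [451.1 160.5  63.8] rot [-3.139  0.     1.632] q6 0.28 F [ 0.4 -0.9 -0.5] open 0.299 delta [array([ 0.03,  0.71, -3.62]), np.float64(0.1)]
```

View pics/e.png

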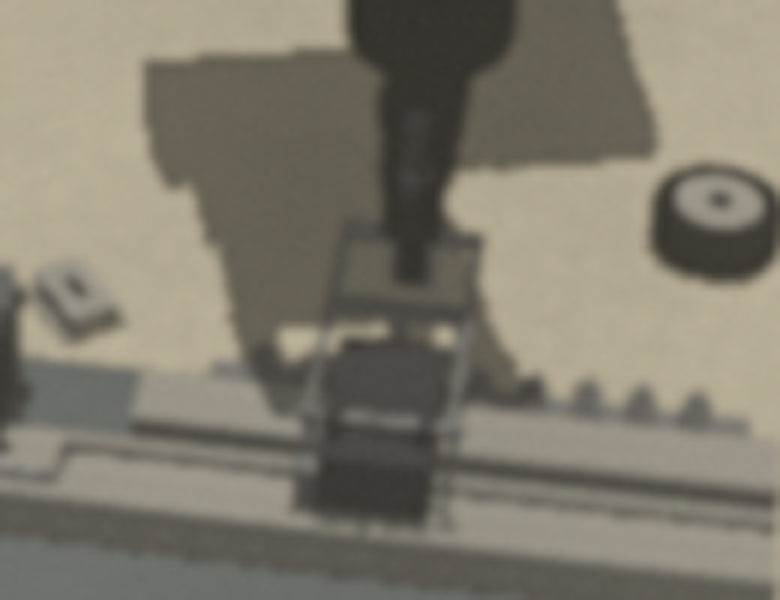

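Request:
{"method": "drive_tool", "body": {
  "moves": [
    [0.7,[0,0,-2],0],
    [0.7,[0,0,-5],0],
    [0.7,[0,0,-9],0],
    [0.7,[0,0,-13],0],
    [0.8,[-5,0,-14],0],
    [0.9,[-10,0,-14],0],
    [1,[-15,0,-14],0],
    [1,[-20,0,-14],0],
    [1,[-25,0,-14],0],
    [1,[-30,0,-14],0],
    [1,[-35,0,-14],0],
    [1,[-40,0,-14],0]
  ]
}}

```text
clock: 12.88
eef_pos: [475.9, -240.3, 204.0]
tcp_rot: [-3.139, 0.0, 1.632]
contact_force: [0.9, 1.3, 0.7]
opening: -0.003
```

```bash
python3 - <<'E'
from h import *
p=np.array([588.07,85.96,.0600])
c,n=np.cos(p[2]),np.sin(p[2]); R=np.array([[c,-n],[n,c]])
inv=lambda P:R.T@(np.array(P)[:2]-p[:2])
delta(cut2w(p,(0,-370,160)),.06+np.pi/2)
for cam in ('scene','top'):
  f=r.grab_frame(cam); save(f,'g_'+cam); im=cv2.cvtColor(f['color'],cv2.COLOR_RGB2BGR)
  x,y=(300,180) if cam=='scene' else (190,150)
  cv2.imwrite(f'pics/gc_{cam}.png',cv2.resize(im[y:y+100,x:x+130],None,fx=6,fy=6,interpolation=cv2.INTER_CUBIC))
  for q in [(-130,85,80),(-130,85,84),(-130,56,80),(-130,114,80)]: print(cam,(proj(f,cut2w(p,q))[0]-[x,y])*6)
  for nm,z in (('bar',80),('stop_face',33),('notch_150',28),('rail_tail',31.5),('rail_end',31.5)):
    for d in r.spot_point(nm,cam)[:1]: print(cam,nm,round(d['score'],2),np.round(atz(f,d['at'],z),1),np.round(inv(atz(f,d['at'],z)),1))
E
```

```text
t 12.875 tcp [ 475.9 -240.3  204. ] rot [-3.139  0.     1.632] q6 -0.53 F [0.9 1.3 0.7] open -0.003 delta [array([-5.12, 13.15,  4.37]), np.float64(-89.9)]
scene [423.72981559 146.32188076]
scene [424.15891771 139.52823031]
scene [361.44121569 139.64321898]
scene [486.37557466 153.0399438 ]
scene bar 0.85 [452.4 156.9  80. ] [-131.2   79. ]
scene stop_face 0.88 [577.1 135.   33. ] [-8.  49.6]
scene notch_150 0.91 [524.3 157.9  28. ] [-59.3  75.7]
scene rail_end 0.61 [599.1  25.4  31.5] [  7.4 -61.1]
top [422.84038368 443.22006907]
top [421.96428201 442.3036814 ]
top [489.81653244 440.12774362]
top [355.81833678 446.30653372]
top bar 0.95 [452.4 155.7  80. ] [-131.2   77.7]
top stop_face 0.86 [580.  137.9  33. ] [-5.  52.3]
top notch_150 0.65 [504.9 160.9  28. ] [-78.5  79.8]
top rail_tail 0.72 [ 606.6 -227.6   31.5] [-3.000e-01 -3.141e+02]
top rail_end 0.89 [588.1  27.2  31.5] [ -3.5 -58.6]
```

View pics/gc_scene.png

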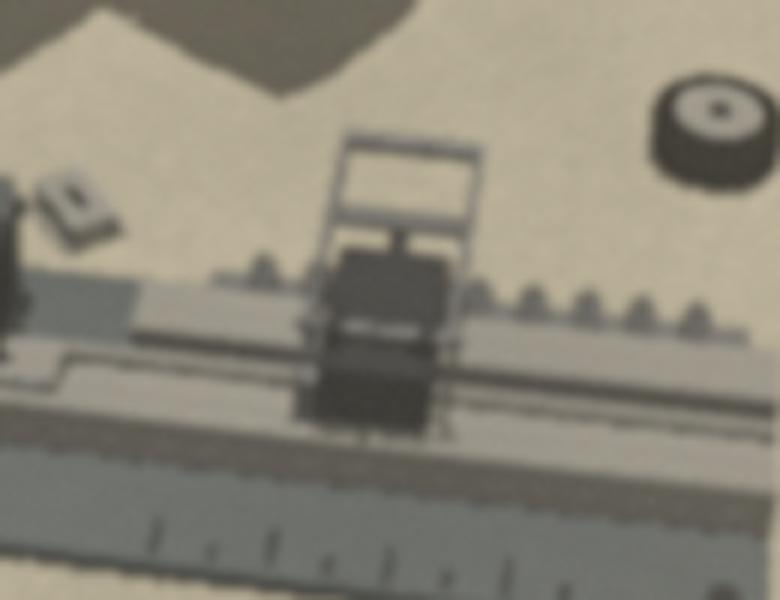

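View pics/g_top.png

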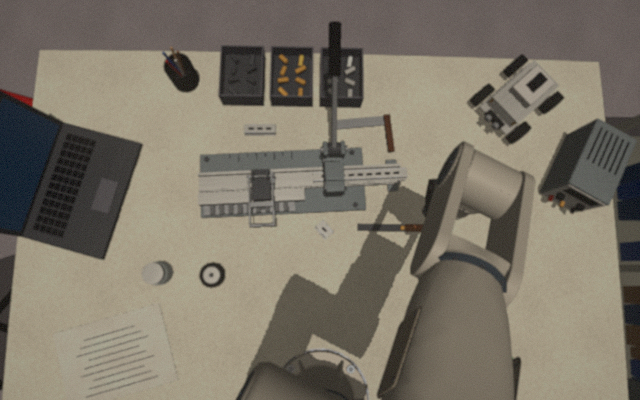

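View pics/gc_top.png

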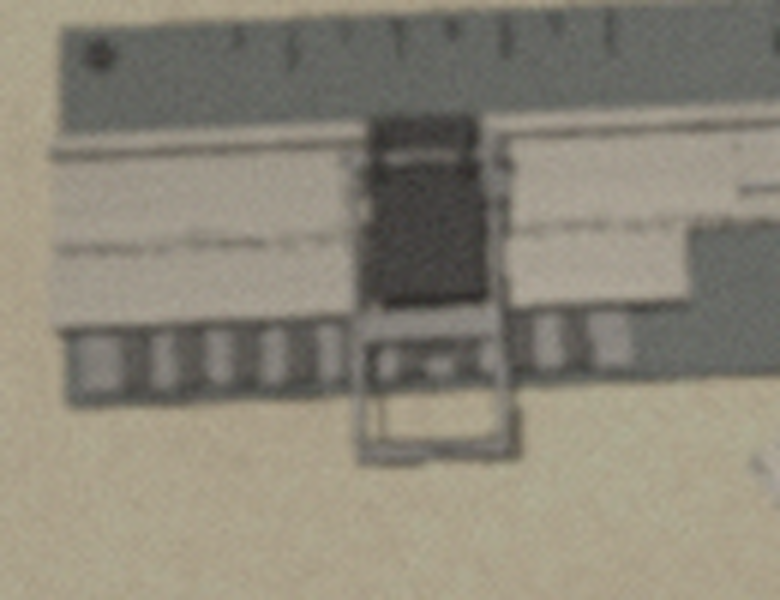

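```bash
python3 - <<'E'
from h import *
p=np.array([588.07,85.96,.0600])
print(cut2w(p,(-1,-358,100)))
delta(cut2w(p,(-1,-358,100)),.06+np.pi/2)
E
```

```text
[ 608.53891378 -271.4557573   100.        ]
t 13.475 tcp [ 476.2 -238.   204.1] rot [-3.139  0.     1.633] q6 -0.53 F [ 0.5 -0.8 -0.6] open 0.003 delta [array([-4.17, 13.02, 10.38]), np.float64(-89.9)]
```

Request:
{"method": "drive_tool", "body": {
  "moves": [
    [1,[-1,1.5,0],9],
    [1,[-2,3,0],18],
    [1,[-3,5,0],28],
    [1,[-4,7,0],38],
    [1,[-4.2,9,1],48],
    [1,[-4.2,11,2],58],
    [1,[-4.2,12.5,4],68],
    [1,[-4.2,13,6],78],
    [1,[-4.2,13,8],86],
    [1,[-4.2,13,10.4],90.1],
    [1,[-4.2,13,10.4],90.1],
    [1,[-4.2,13,10.4],90.1]
  ]
}}

```text
clock: 14.98
eef_pos: [608.8, -271.8, 100.6]
tcp_rot: [3.141, 0.002, 0.063]
contact_force: [0.5, -1.0, 0.3]
opening: -0.003
```

```bash
python3 - <<'E'
from h import *
p=np.array([588.07,85.96,.0600])
delta(cut2w(p,(-1,-358,29)),.06+np.pi/2)
for cam,(x,y) in dict(scene=(180,170),top=(340,130)).items():
  f=r.grab_frame(cam); im=cv2.cvtColor(f['color'],cv2.COLOR_RGB2BGR)
  cv2.imwrite(f'pics/h_{cam}.png',cv2.resize(im[y:y+100,x:x+130],None,fx=6,fy=6,interpolation=cv2.INTER_CUBIC))
  print(cam,[((proj(f,cut2w(p,q))[0]-[x,y])*6).round() for q in [(0,-318,39),(-1,-343,29)]])
E
```

```text
t 14.975 tcp [ 608.8 -271.8  100.6] rot [3.141e+00 2.000e-03 6.300e-02] q6 1.09 F [ 0.5 -1.   0.3] open -0.003 delta [array([-0.02, -0.04,  7.16]), np.float64(0.2)]
scene [array([235., 355.]), array([189., 363.])]
top [array([399., 250.]), array([448., 254.])]
```

View pics/h_scene.png

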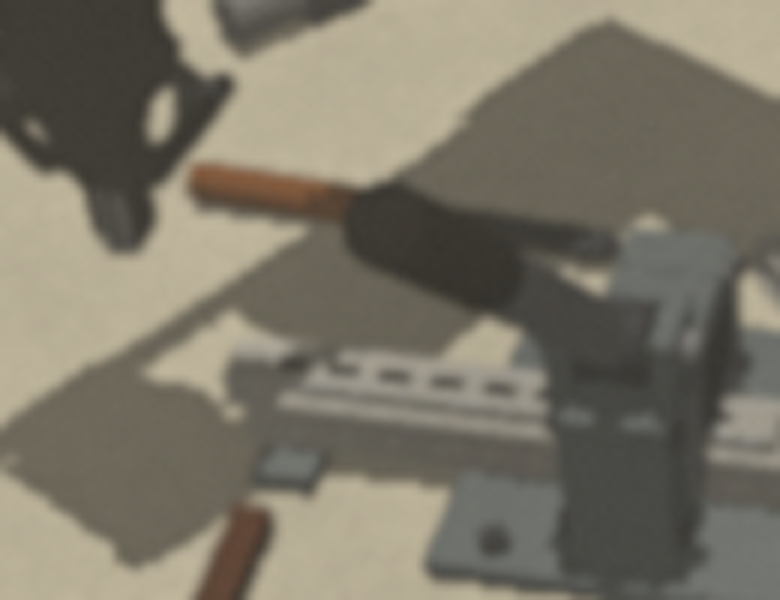

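View pics/h_top.png

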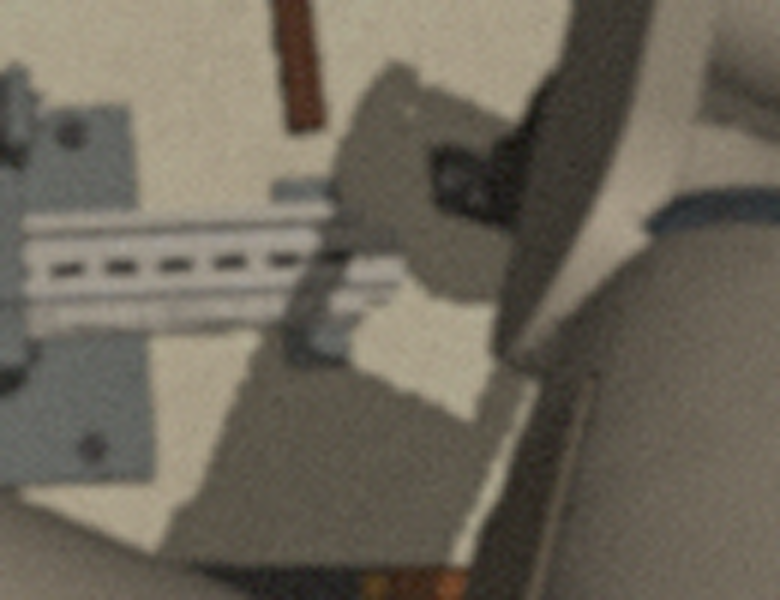

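Request:
{"method": "drive_tool", "body": {
  "moves": [
    [1,[-0.1,0,2],0],
    [1,[-0.1,0,4],0],
    [1,[-0.1,0,5.5],0],
    [1,[-0.1,0,6.5],0],
    [1,[-0.1,0,7.1],0],
    [1,[-0.1,0,7.1],0]
  ]
}}

```text
clock: 15.82
eef_pos: [607.9, -272.1, 29.7]
tcp_rot: [3.141, 0.001, 0.062]
contact_force: [0.9, 0.2, -0.1]
opening: -0.001
```

```bash
python3 - <<'E'
from h import *
p=np.array([588.07,85.96,.0600])
delta(cut2w(p,(-2,-332,29)),.06+np.pi/2)
for cam,(x,y) in dict(scene=(180,170)).items():
  f=r.grab_frame(cam); im=cv2.cvtColor(f['color'],cv2.COLOR_RGB2BGR)
  cv2.imwrite(f'pics/i_{cam}.png',cv2.resize(im[y:y+100,x:x+130],None,fx=6,fy=6,interpolation=cv2.INTER_CUBIC))
E
```

```text
t 15.825 tcp [ 607.9 -272.1   29.7] rot [3.141e+00 1.000e-03 6.200e-02] q6 1.09 F [ 0.9  0.2 -0.1] open -0.001 delta [array([-0.03, -2.66,  0.06]), np.float64(0.1)]
```

View pics/i_scene.png

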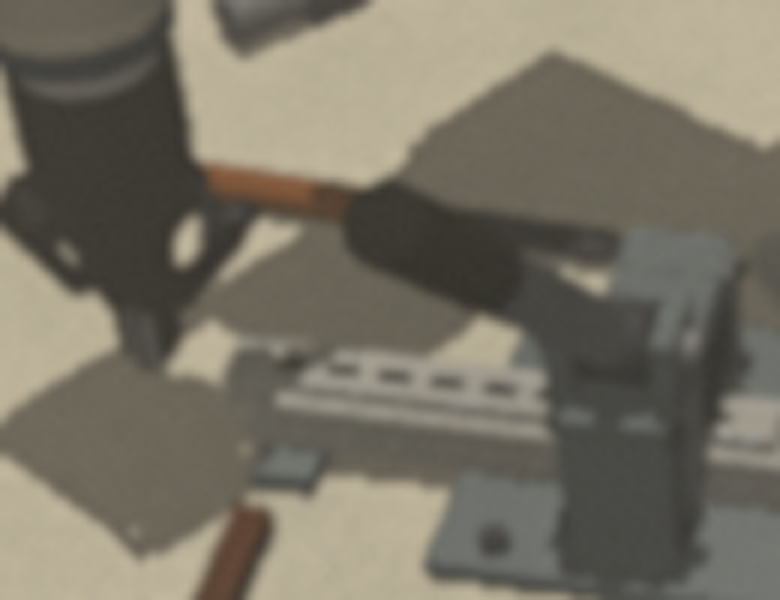

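Request:
{"method": "drive_tool", "body": {
  "moves": [
    [1,[0,-0.8,0],0],
    [1,[0,-1.8,0],0],
    [1,[0,-2.8,0],0],
    [1,[0,-3.8,0],0],
    [1,[0,-4.8,0],0],
    [1,[0,-5.8,0],0],
    [1,[0,-6.8,0],0],
    [1,[0,-7.8,0],0],
    [1,[0,-8.8,0],0],
    [1,[0,-9.8,0],0],
    [1,[0,-10.5,0],0],
    [1,[0,-10.8,0],0]
  ]
}}

```text
clock: 17.38
eef_pos: [601.6, -164.1, 30.2]
tcp_rot: [3.14, 0.0, 0.062]
contact_force: [-0.2, -2.5, 4.9]
opening: -0.005
```

```bash
python3 - <<'E'
from h import *
p=np.array([588.07,85.96,.0600])
c,n=np.cos(p[2]),np.sin(p[2]); R=np.array([[c,-n],[n,c]])
inv=lambda P:R.T@(np.array(P)[:2]-p[:2])
delta(cut2w(p,(-2,-226,29)),.06+np.pi/2)
for cam,(x,y) in dict(scene=(230,180),top=(250,130)).items():
  f=r.grab_frame(cam); im=cv2.cvtColor(f['color'],cv2.COLOR_RGB2BGR)
  cv2.imwrite(f'pics/j_{cam}.png',cv2.resize(im[y:y+100,x:x+150],None,fx=5.3,fy=5.3,interpolation=cv2.INTER_CUBIC))
  for nm,z in (('stop_face',33),('rail_end',31.5)):
    for d in r.spot_point(nm,cam)[:1]: print(cam,nm,round(d['score'],2),np.round(inv(atz(f,d['at'],z)),1))
E
```

```text
t 17.375 tcp [ 601.6 -164.1   30.2] rot [3.14  0.    0.062] q6 1.24 F [-0.2 -2.5  4.9] open -0.005 delta [array([-0.05, -2.44,  0.11]), np.float64(0.1)]
scene stop_face 0.83 [-4.9 51.9]
scene rail_end 0.81 [ 5.8 19.2]
top stop_face 0.65 [-0.1 41.7]
top rail_end 0.6 [-6.8 18.4]
```

View pics/j_scene.png

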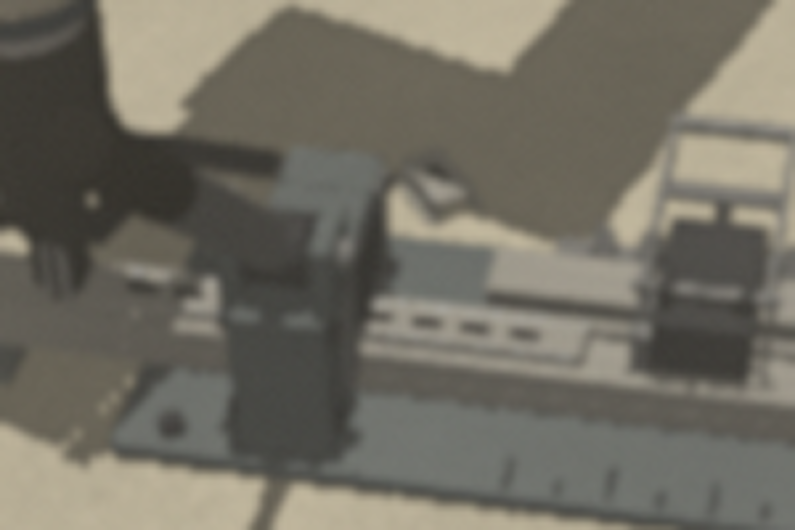

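View pics/j_top.png

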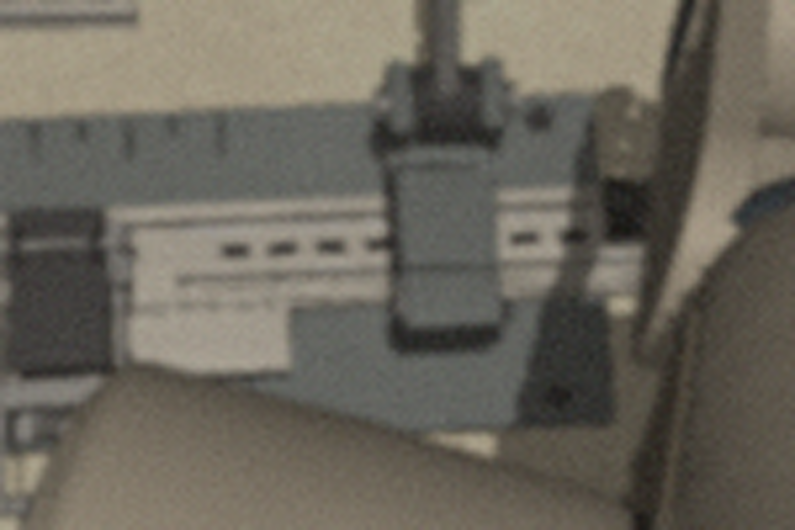

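Request:
{"method": "drive_tool", "body": {
  "moves": [
    [1,[0,-0.4,0],0],
    [1,[0,-0.8,0],0],
    [1,[0,-1.2,0],0],
    [1,[0,-1.5,0],0],
    [1,[0,-1.8,0],0],
    [1,[0,-2.0,0],0],
    [1,[0,-2.0,0],0]
  ]
}}

```text
clock: 18.55
eef_pos: [599.8, -144.2, 29.5]
tcp_rot: [3.141, 0.002, 0.062]
contact_force: [0.6, -0.0, -0.2]
opening: 0.003
```

Request:
{"method": "drive_tool", "body": {
  "moves": [
    [1,[0,-0.1,0],0],
    [1,[0,-0.2,0],0],
    [1,[0,-0.3,0],0],
    [1,[0,-0.4,0],0],
    [1,[0,-0.4,0],0]
  ]
}}

```text
clock: 19.18
eef_pos: [599.5, -140.1, 29.5]
tcp_rot: [3.141, 0.002, 0.062]
contact_force: [-0.7, -0.1, -0.6]
opening: -0.002
```

```bash
python3 - <<'E'
from h import *
p=np.array([588.07,85.96,.0600])
delta(cut2w(p,(-2,-226,29)),.06+np.pi/2)
for cam,(x,y) in dict(scene=(230,180),top=(250,130)).items():
  f=r.grab_frame(cam); im=cv2.cvtColor(f['color'],cv2.COLOR_RGB2BGR)
  cv2.imwrite(f'pics/k_{cam}.png',cv2.resize(im[y:y+100,x:x+150],None,fx=5.3,fy=5.3,interpolation=cv2.INTER_CUBIC))
E
```

```text
t 19.175 tcp [ 599.5 -140.1   29.5] rot [3.141e+00 2.000e-03 6.200e-02] q6 1.28 F [-0.7 -0.1 -0.6] open -0.002 delta [array([ 0.01, -0.03,  0.05]), np.float64(0.1)]
```

View pics/k_scene.png

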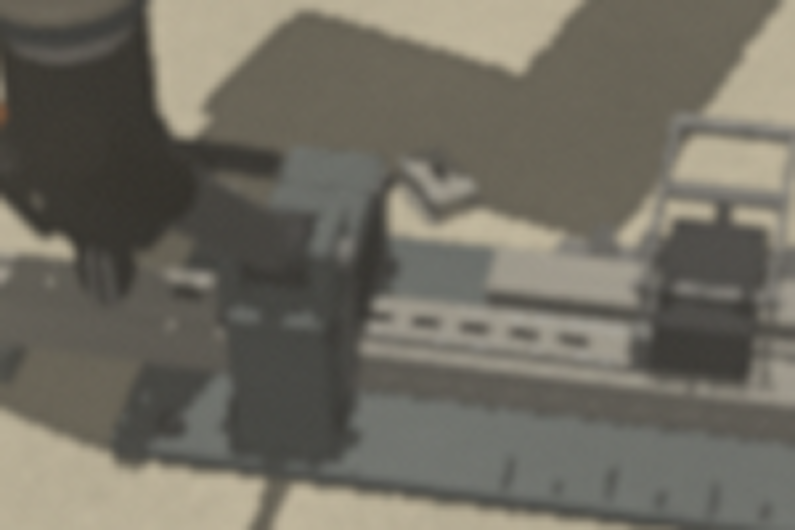

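View pics/k_top.png

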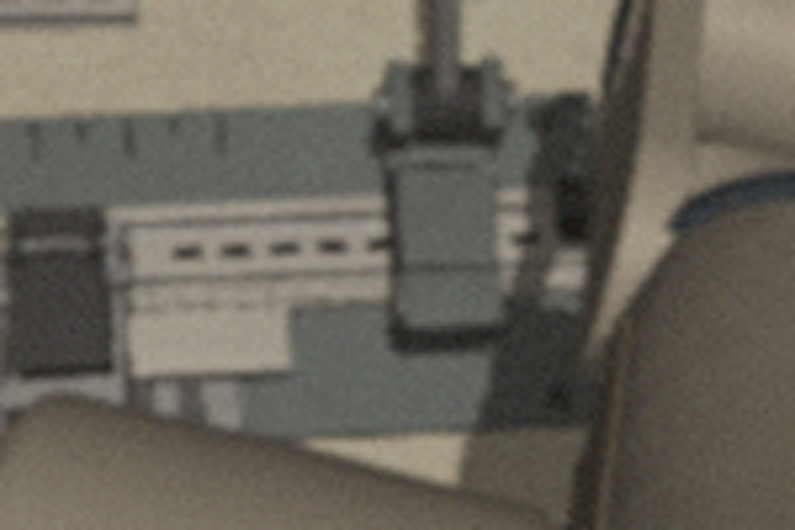

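Request:
{"method": "drive_tool", "body": {
  "moves": [
    [1,[0,-0.1,0],0],
    [1,[0,-0.2,0],0],
    [1,[0,-0.3,0],0],
    [1,[0,-0.4,0],0],
    [1,[0,-0.4,0],0]
  ]
}}

```text
clock: 19.9
eef_pos: [600.2, -138.0, 29.9]
tcp_rot: [3.138, -0.0, 0.063]
contact_force: [0.9, -11.5, -0.7]
opening: 0.001
```

Request:
{"method": "drive_tool", "body": {
  "moves": [
    [1,[0,-0.25,0],0],
    [1,[0,-0.25,0],0],
    [1,[0,-0.25,0],0]
  ]
}}

```text
clock: 20.27
eef_pos: [600.4, -137.8, 30.2]
tcp_rot: [3.135, -0.001, 0.063]
contact_force: [0.0, -14.2, -0.6]
opening: -0.0
```

```bash
python3 - <<'E'
from h import *
p=np.array([588.07,85.96,.0600])
delta(cut2w(p,(-2,-226,29)),.06+np.pi/2)
for cam,(x,y) in dict(scene=(230,180)).items():
  f=r.grab_frame(cam); im=cv2.cvtColor(f['color'],cv2.COLOR_RGB2BGR)
  cv2.imwrite(f'pics/l_{cam}.png',cv2.resize(im[y:y+100,x:x+150],None,fx=5.3,fy=5.3,interpolation=cv2.INTER_CUBIC))
E
```

```text
t 20.275 tcp [ 600.4 -137.8   30.2] rot [ 3.135e+00 -1.000e-03  6.300e-02] q6 1.29 F [  0.  -14.2  -0.6] open -0.0 delta [array([-0.09,  0.19,  0.12]), np.float64(0.2)]
```

View pics/l_scene.png

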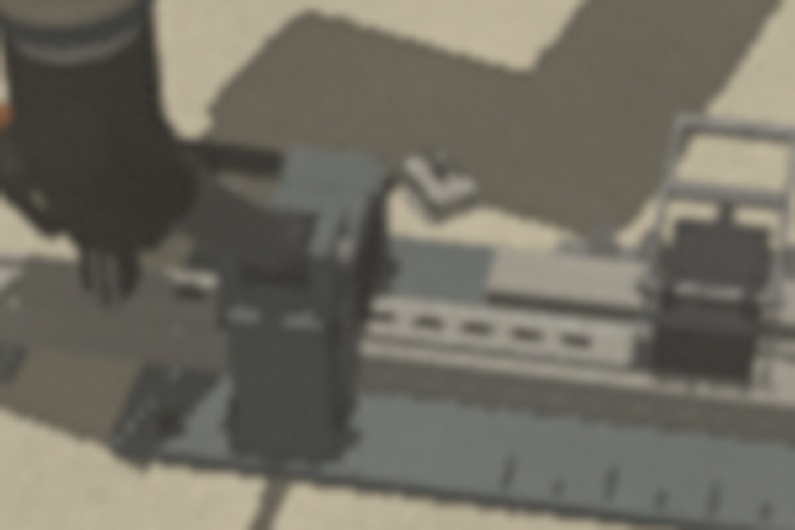

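Request:
{"method": "drive_tool", "body": {
  "moves": [
    [1,[0,0.5,0],0],
    [1,[0,2,0],0],
    [1,[0,4,0],0],
    [1,[0,7,-1],0],
    [1,[0,10,-4],0],
    [1,[0,13,-8],0],
    [1,[0,15,-12],0],
    [1,[0,16,-16],0],
    [1,[0,16,-18],0],
    [1,[0,16,-18],0],
    [1,[0,16,-18],0]
  ]
}}

```text
clock: 21.7
eef_pos: [609.4, -295.6, 209.3]
tcp_rot: [3.137, 0.001, 0.064]
contact_force: [-0.3, 0.8, -0.3]
opening: 0.0
```

```bash
python3 - <<'E'
from h import *
p=np.array([588.07,85.96,.0600])
c,n=np.cos(p[2]),np.sin(p[2]); R=np.array([[c,-n],[n,c]])
inv=lambda P:R.T@(np.array(P)[:2]-p[:2])
s=r.sense(); print(s['eef_pos'],s['contact_force'])
ims=[]
for cam,(x,y) in dict(scene=(205,180),top=(190,130)).items():
  f=r.grab_frame(cam); im=cv2.cvtColor(f['color'],cv2.COLOR_RGB2BGR)
  cv2.imwrite(f'pics/m_{cam}.png',cv2.resize(im[y:y+130,x:x+220],None,fx=3.6,fy=3.6,interpolation=cv2.INTER_CUBIC))
  for nm,z in (('stop_face',33),('rail_end',31.5),('rail_tail',31.5),('rail',24),('bar',80)):
    for d in r.spot_point(nm,cam)[:1]: print(cam,nm,round(d['score'],2),np.round(inv(atz(f,d['at'],z)),1))
E
```

```text
[ 609.39080372 -295.56317513  209.31493119] [-0.2691001   0.79757107 -0.30541231]
scene stop_face 0.95 [-6.4 47.2]
scene rail_end 0.57 [12.  42.5]
scene rail_tail 0.89 [  -0.8 -220.4]
scene rail 0.67 [  8.  -76.8]
scene bar 0.63 [-122.8   82.7]
top stop_face 0.68 [-4.5 44.1]
top rail_end 0.84 [ 5.4 52.1]
top rail_tail 0.58 [   2.7 -206. ]
top rail 0.76 [ -0.9 -72.6]
top bar 0.85 [-131.1   85.7]
```

View pics/m_scene.png

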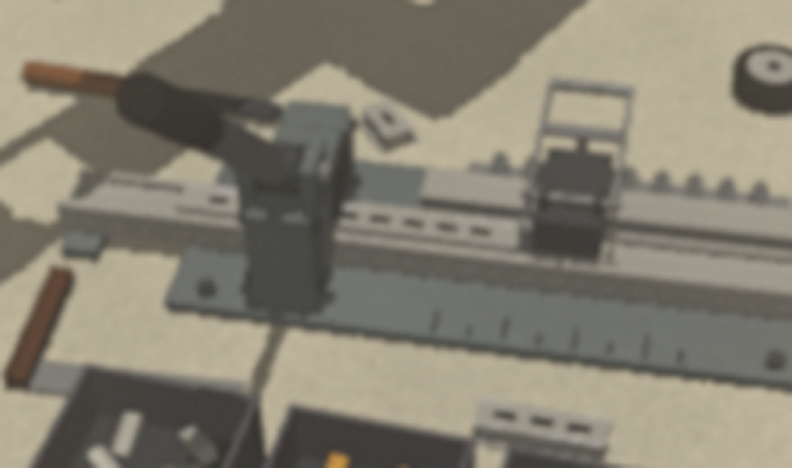

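View pics/m_top.png

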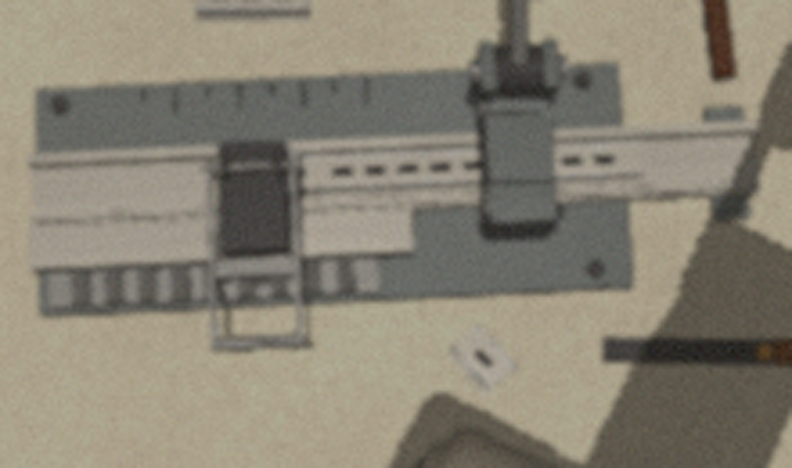

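```bash
python3 -c "
from rig import r
print(r.sign_off())"
```

```text
the job is handed in; nothing more can be done
None
```

The stop is locked in the 150 mm notch, the rail's end rests against it, and the job is handed in with the arm clear. It was done by about 22 s on the robot clock, inside the 59 s limit.

- **What I did:** I gripped the release bar from above and raised it 38 mm. I slid the stop 75 mm from the 225 mm notch to the 150 mm notch, lowered the bar and let go. Then I pushed the rail from its tail with shut fingers until it met the stop, and backed away.
- **Stop locked:** The bar is back at its down height in the pictures, to within about 1.5 mm. The rack teeth on either side of the stop match the third notch from the head. The stop held still under a 14 N push, the most force in that push; the highest I saw at any point was 26 N, while lowering the bar.
- **Rail against the stop:** In the last picture I took while pushing, the rail's end meets the stop face.
- **Everything else:** The lever and the bystanders in view look unmoved in the pictures.
- **Checks that disagreed:** In the last pictures the trained networks put the stop face at cutter y 44–47 mm and the rail's end at 42–52 mm; the true value for both should be 50 mm. My estimate of the cutter's pose is itself off by about 4 mm, so I relied on the force and the tooth count for the final position.

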